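# Change over the finishing supplies to the new rack in reverse order

### The arm

A 7-joint arm with a two-finger parallel gripper is mounted at the origin on a cart in front of the work surface, level with it; the furniture and walls round the work are solid. World frame = base frame: x ahead of the robot, y to its left, z up, the work surface at z = 0. Lengths are in m, angles in rad, forces in N, time in s.
With the tool pointing down it reaches from about 0.4 to 0.85 m from the base axis. Payload 10.4 kg.
Tool frame: the origin (TCP) lies midway between the tips of the shut fingers; the grasp point (between the pads) lies 19 mm behind it (manip.pinch_z is the distance from the TCP to the grasp point, in m); y points along the fingers, x is the direction in which the jaws open and shut, and the axes are right-handed (so a half turn about y gives the same grasp; the last joint's range is limited). The gripper opens to 85 mm and grips with 20 to 120 N. Pads are 22 mm wide; open, the fingers measure 114 mm over their backs; the gripper's body (76 mm by 85 mm) begins 54 mm behind the grasp point. The pads swing forward as they close: fully open they stand 13 mm farther back than shut.
Start: joints at [-1.14, 0.332, -0.065, 1.46, 0.022, 1.35, -0.088], TCP at [0.274, 0.562, 0.206] pointing down, gripper open.
Joint ranges: [-2.6, 2.6], [-0.5, 2.12], [-1.47, 1.34], [0.16, 2.42], [-1.27, 4.41], [0.06, 2.06], [-2.6, 2.6]. Speed limits (rad/s): [2.22, 2.22, 2.79, 2.79, 3.14, 3.14, 3.14].

### API

Orientations are given as a unit quaternion [x, y, z, w].
In Python, from workcell import manip gives the robot as it stands.
- The arm moves only by the shell command python3 -m pendant 'ROWS' [OPENING] [FORCE]. ROWS is a JSON object of lists of equal length, an entry for each row: "offset": the shift along the tool's x, y, z scaled (see below), a list of three; "turn": the turn, a rotation vector about the tool's x, y, z scaled (see below), a list of three. A call has 1 to 12 rows; each row is the pose to reach, as a shift and turn from the pose measured when the call began, along the tool's axes at that moment; what a row does not reach only later rows make up. The controller multiplies each number of a shift by 200 mm and each number of a turn by 45 degrees. A row lasts 1/8 s, in which the tool goes at most 62.5 mm and 10.7 degrees, less where a joint would pass 70% of its speed; a pose out of reach is approached as far as the arm can. A call with a number of a shift or a turn outside -1 to 1 is refused whole. A call with a gripper value outside its range is refused whole. OPENING is the opening in per cent of the stroke, from 0 (shut) to 100 (fully open), set as the call begins (- or left out, the last holds). The fingers move at their own pace and stop on an object; FORCE is the grip in N (left out, the last holds). Time passes only in rows, so rows that repeat a pose let the fingers close. It gives the time, the measured TCP pose, the force and the opening at its end, in the units of the state.
- manip.get_obs(): the state, without advancing time (a new reading comes with each control period).
- manip.camera(name): name is "side" or "top"; returns (picture, depth): 384x512x3 uint8, red, green, blue; 384x512 float32, m along the optical axis (not along the pixel's ray), 0 where there is no reading.
- manip.camera_model(name): a dict with "intrinsics" (3x3 intrinsics, pixels), "R" (3x3) and "t" (3): a world point X has camera coordinates R X + t. Camera axes: x right, y down, z forward; pixel columns grow to the right and rows downward; lengths in m; the calibration is good to about 2 mm. A picture is of the moment at which its call begins. camera_model takes no time and is no camera call.
- manip.hand_in(): hands the job in, once; it reports no verdict.
The state is a dict: "clock": time; "joint_pos": joint angles; "joint_velocities": joint speeds; "tau": joint torques, N m; "position": TCP position; "ee_rot": TCP orientation; "ft_force": force on the tool from outside, world axes, zero at the start; "torque": the same for the moment, N m; "grip_width": opening from 0.0 (shut) to 1.0 (fully open).
Only numpy, scipy, OpenCV 4.12 (cv2) and the standard library are available. Lean on these libraries where they do the work, as an engineer would, in place of code of your own. Each camera call takes 0.05 s, during which the arm holds its last target. There are 200 camera calls.

### The job

Move the four containers from the cork discs of the old plywood stand into the round pockets of the new wooden rack, one in each pocket, in reverse order: the leftmost one, as seen from the robot, must end rightmost, the second from the left must end second from the right, and so on. Stand each one upright and flat on the floor of its pocket, keep them upright all the way, and let go of them all.

Things in the scene. Friction and masses are not known exactly. Their poses are not given: they have to be found in the camera images.
- brown_jar_center (a point): The brown jar with a black lid, round, 62 mm across, 88 mm high, straight-sided, grasped round the body, 0.3 kg. Rigid and closed. The point lies on its axis, half-way up (44 mm above its base); z is up along its axis. Starts on a cork disc of the old stand.
- white_jar_center (a point): The clear jar with white contents and a grey lid, round, 56 mm across, 72 mm high, straight-sided, grasped round the body, 0.17 kg. Rigid and closed. The point lies on its axis, half-way up (36 mm above its base); z is up along its axis. Starts on a cork disc of the old stand.
- tin_center (a point): The plain bare-metal tin, round, 48 mm across, 58 mm high, closed, 0.15 kg. Rigid and closed. The point lies on its axis, half-way up (29 mm above its base); z is up along its axis. Starts on a cork disc of the old stand.
- slim_bottle_center (a point): The small slim amber bottle with a black cap, round, body 40 mm across, 90 mm high with the cap, the body straight-sided from the base to above half height, 0.13 kg. Rigid and closed. The point lies on its axis, half-way up (45 mm above its base); z is up along its axis. Starts on a cork disc of the old stand.
- cork_brown_jar: The cork disc under the brown jar at the start; it stays there, fixed. 76 mm across, 4 mm thick, on the old stand; its top is 39 mm above the bench. The four discs are alike. Origin: centre of its underside; y along the row to the robot's left, x across.
- cork_white_jar: The cork disc under the white jar at the start; it stays there, fixed. 76 mm across, 4 mm thick, on the old stand; its top is 39 mm above the bench. The four discs are alike. Origin: centre of its underside; y along the row to the robot's left, x across.
- cork_tin: The cork disc under the tin at the start; it stays there, fixed. 76 mm across, 4 mm thick, on the old stand; its top is 39 mm above the bench. The four discs are alike. Origin: centre of its underside; y along the row to the robot's left, x across.
- cork_slim_bottle: The cork disc under the slim bottle at the start; it stays there, fixed. 76 mm across, 4 mm thick, on the old stand; its top is 39 mm above the bench. The four discs are alike. Origin: centre of its underside; y along the row to the robot's left, x across.
- old_stand: The old stand, fixed: a pale plywood board 100 x 380 mm, 5 mm thick (top 35 mm above the bench), on end panels that rise to 42 mm. Origin: at bench level under its middle; y along the row to the robot's left, x across. The cork discs lie on it at y = +135, +45, -45, -135 mm, x = 0, in any order.
- new_rack: The new rack, fixed: a brown wooden board 100 x 370 mm, 9 mm thick (top 39 mm above the bench), between dark end panels that rise to 56 mm, with four round pockets 80 mm across and 4 mm deep (floor 35 mm above the bench). Origin: at bench level under its middle; y along the row to the robot's left, x across. Pocket centres at y = +135, +45, -45, -135 mm, x = 0. Roughly parallel to the old stand; either may be the nearer.

How it is judged:
At the end, for the whole second after the job is handed in: Each container stands in the pocket that mirrors its first place (k-th cork disc from the left -> k-th pocket from the right): axis within 20 mm of the pocket centre along and across the row, base height within -3 to +2 mm of the pocket floor, tilt under 0.06 rad, at rest (under 0.02 m/s) (((y of cork_brown_jar in the frame of old_stand between 0.115 and 0.155 m and x of brown_jar_center in the frame of new_rack between -0.02 and 0.02 m and y of brown_jar_center in the frame of new_rack between -0.155 and -0.115 m) or (y of cork_brown_jar in the frame of old_stand between 0.025 and 0.065 m and x of brown_jar_center in the frame of new_rack between -0.02 and 0.02 m and y of brown_jar_center in the frame of new_rack between -0.065 and -0.025 m) or (y of cork_brown_jar in the frame of old_stand between -0.065 and -0.025 m and x of brown_jar_center in the frame of new_rack between -0.02 and 0.02 m and y of brown_jar_center in the frame of new_rack between 0.025 and 0.065 m) or (y of cork_brown_jar in the frame of old_stand between -0.155 and -0.115 m and x of brown_jar_center in the frame of new_rack between -0.02 and 0.02 m and y of brown_jar_center in the frame of new_rack between 0.115 and 0.155 m)) and z of brown_jar_center in the frame of new_rack between 0.076 and 0.081 m and angle between each of brown_jar_center, white_jar_center, tin_center, slim_bottle_center's own z axis and vertical below 0.06 rad and linear speed of each of brown_jar, white_jar, tin, slim_bottle below 0.02 m/s and ((y of cork_white_jar in the frame of old_stand between 0.115 and 0.155 m and x of white_jar_center in the frame of new_rack between -0.02 and 0.02 m and y of white_jar_center in the frame of new_rack between -0.155 and -0.115 m) or (y of cork_white_jar in the frame of old_stand between 0.025 and 0.065 m and x of white_jar_center in the frame of new_rack between -0.02 and 0.02 m and y of white_jar_center in the frame of new_rack between -0.065 and -0.025 m) or (y of cork_white_jar in the frame of old_stand between -0.065 and -0.025 m and x of white_jar_center in the frame of new_rack between -0.02 and 0.02 m and y of white_jar_center in the frame of new_rack between 0.025 and 0.065 m) or (y of cork_white_jar in the frame of old_stand between -0.155 and -0.115 m and x of white_jar_center in the frame of new_rack between -0.02 and 0.02 m and y of white_jar_center in the frame of new_rack between 0.115 and 0.155 m)) and z of white_jar_center in the frame of new_rack between 0.068 and 0.073 m and ((y of cork_tin in the frame of old_stand between 0.115 and 0.155 m and x of tin_center in the frame of new_rack between -0.02 and 0.02 m and y of tin_center in the frame of new_rack between -0.155 and -0.115 m) or (y of cork_tin in the frame of old_stand between 0.025 and 0.065 m and x of tin_center in the frame of new_rack between -0.02 and 0.02 m and y of tin_center in the frame of new_rack between -0.065 and -0.025 m) or (y of cork_tin in the frame of old_stand between -0.065 and -0.025 m and x of tin_center in the frame of new_rack between -0.02 and 0.02 m and y of tin_center in the frame of new_rack between 0.025 and 0.065 m) or (y of cork_tin in the frame of old_stand between -0.155 and -0.115 m and x of tin_center in the frame of new_rack between -0.02 and 0.02 m and y of tin_center in the frame of new_rack between 0.115 and 0.155 m)) and z of tin_center in the frame of new_rack between 0.061 and 0.066 m and ((y of cork_slim_bottle in the frame of old_stand between 0.115 and 0.155 m and x of slim_bottle_center in the frame of new_rack between -0.02 and 0.02 m and y of slim_bottle_center in the frame of new_rack between -0.155 and -0.115 m) or (y of cork_slim_bottle in the frame of old_stand between 0.025 and 0.065 m and x of slim_bottle_center in the frame of new_rack between -0.02 and 0.02 m and y of slim_bottle_center in the frame of new_rack between -0.065 and -0.025 m) or (y of cork_slim_bottle in the frame of old_stand between -0.065 and -0.025 m and x of slim_bottle_center in the frame of new_rack between -0.02 and 0.02 m and y of slim_bottle_center in the frame of new_rack between 0.025 and 0.065 m) or (y of cork_slim_bottle in the frame of old_stand between -0.155 and -0.115 m and x of slim_bottle_center in the frame of new_rack between -0.02 and 0.02 m and y of slim_bottle_center in the frame of new_rack between 0.115 and 0.155 m)) and z of slim_bottle_center in the frame of new_rack between 0.077 and 0.082 m); the robot touches nothing.
It fails at once if the brown jar is tipped more than about 34 degrees from upright (angle between brown_jar_center's own z axis and vertical above 0.6 rad).
It fails at once if the white jar is tipped more than about 34 degrees from upright (angle between white_jar_center's own z axis and vertical above 0.6 rad).
It fails at once if the tin is tipped more than about 34 degrees from upright (angle between tin_center's own z axis and vertical above 0.6 rad).
It fails at once if the slim bottle is tipped more than about 34 degrees from upright (angle between slim_bottle_center's own z axis and vertical above 0.6 rad).
It also fails if it takes over 106 s, if anything falls off the work surface, if the arm or the gripper's body presses on something with over 40 N, if the wrist force passes 120 N, or if a joint passes its speed limit or range.

## Working session

There is one attempt and no reset: what is moved stays moved. The work goes in short steps, Python scripts to look and compute and a shell command to move; the robot and the scene stay as the last step left them, time stands still between calls to the robot, and variables do not carry over. Pictures are saved under pics/ and viewed, about 12 in all and at most 16, crops included, and the job is handed in when it is done.

```bash
mkdir -p pics
python3 - <<'E'
from workcell import manip
import cv2,numpy as np
o=manip.get_obs();print(o['clock'],o['position'],o['ee_rot'],o['grip_width'],manip.pinch_z)
for n in('top','side'):
    p,d=manip.camera(n);cv2.imwrite(f'pics/{n}0.png',cv2.resize(p[:,:,::-1],(800,600)));np.savez(f'{n}0.npz',p=p,d=d)
    m=manip.camera_model(n);print(n,m['intrinsics'],-m['R'].T@m['t'],m['R'])
E
```

```text
0.0 [0.273797   0.5613758  0.20521134] [ 0.59993653  0.37430968 -0.37514429 -0.59936231] 0.9955003402068991 0.0187
top [[448.24977582   0.         256.95144858]
 [  0.         448.24977582 191.4725509 ]
 [  0.           0.           1.        ]] [ 0.47680573 -0.14911673  0.93652824] [[ 0.02430957 -0.99930052 -0.02841693]
 [-0.99638221 -0.02190351 -0.08211415]
 [ 0.08143428  0.03031028 -0.99621772]]
side [[401.01183545   0.         260.8460815 ]
 [  0.         401.01183545 190.78702315]
 [  0.           0.           1.        ]] [0.20313629 0.54117136 0.50051493] [[-0.89579406 -0.44378312 -0.02468914]
 [-0.19565314  0.44359133 -0.87461225]
 [ 0.39909004 -0.77864194 -0.48419404]]
```

View pics/top0.png

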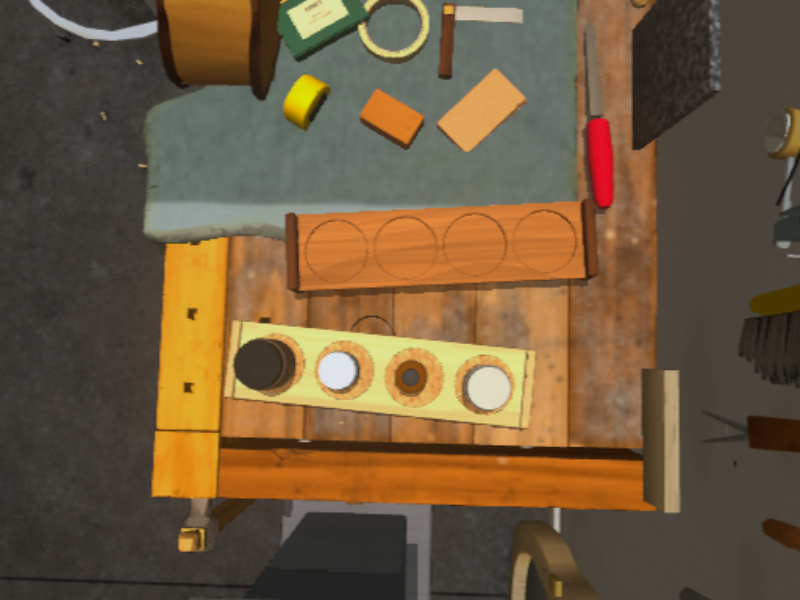

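View pics/side0.png

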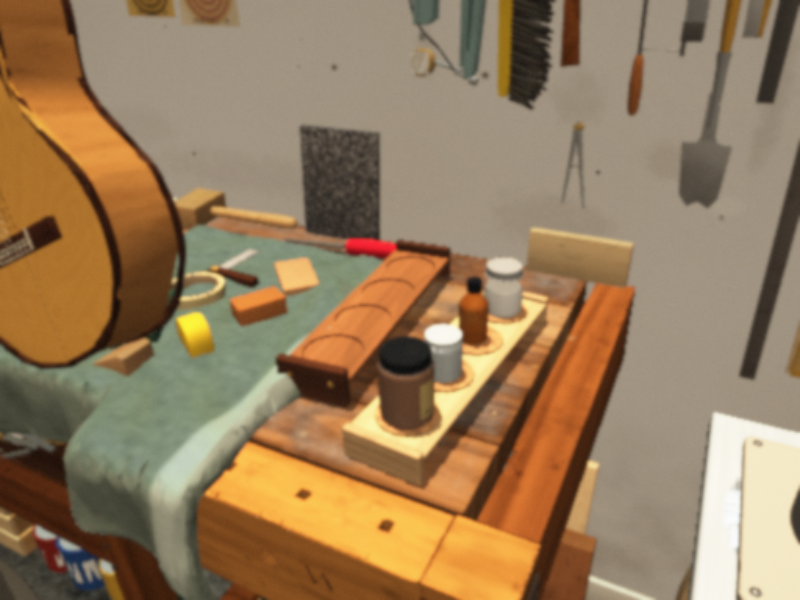

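The top view shows, from the left: brown jar (263,364), tin (338,370), bottle (410,377) and white jar (488,389), in 800x600 view pixels. The rack is behind them, with pockets at (336,250), (406,248), (475,244) and (545,241). The stand is the nearer of the two, and the side view shows the same order.

```bash
cat > h.py <<'E'
import numpy as np
from workcell import manip
from scipy.spatial.transform import Rotation as R
def cloud(n,d):
    m=manip.camera_model(n);K=m['intrinsics'];v,u=np.mgrid[:384,:512]
    c=np.stack([(u-K[0,2])/K[0,0]*d,(v-K[1,2])/K[1,1]*d,d],-1)
    return (c-m['t'])@m['R']
def pix(n,u,v,z):  # view px (800x600) -> world at height z
    m=manip.camera_model(n);r=m['R'].T@np.linalg.solve(m['intrinsics'],[(u+.5)*.64-.5,(v+.5)*.64-.5,1]);c=-m['R'].T@m['t']
    return c+r*(z-c[2])/r[2]
def rows(target,yaw=None):
    o=manip.get_obs();q=R.from_quat(o['ee_rot']);d=q.inv().apply(np.array(target)-o['position'])/.2
    print('off',d.round(4))
    if yaw is not None:  # jaw axis x at yaw, tool z down
        best=min([R.from_matrix(np.array([[np.cos(y),np.sin(y),0],[np.sin(y),-np.cos(y),0],[0,0,-1]]).T.T) for y in(yaw,yaw+np.pi)],key=lambda t:(q.inv()*t).magnitude())
        print('turn',((q.inv()*best).as_rotvec()/(np.pi/4)).round(4))
E
python3 - <<'E'
from h import *
import cv2
d=np.load('top0.npz')['d'];P=cloud('top',d)
for n,u,v,z,r in[('brown',263,364,.127,31),('tin',338,370,.097,24),('bottle',410,377,.129,13),('white',488,389,.111,28)]:
    c=pix('top',u,v,z);s=(np.linalg.norm(P[...,:2]-c[:2],axis=-1)<.05)&(abs(P[...,2]-z)<.006)
    q=P[s];(e,ez)=cv2.minEnclosingCircle(q[:,:2].astype(np.float32))
    print(n,c[:2].round(4),'cloud mean',q.mean(0).round(4),'enc',np.round(e,4),round(ez,4),s.sum())
pk=np.array([pix('top',*p,.039)[:2] for p in[(336,250),(406,248),(475,244),(545,241)]]);print(pk.round(4),np.linalg.norm(np.diff(pk,axis=0),axis=1))
# rack board by depth
s=(P[...,2]>.033)&(P[...,2]<.045)
for nm,lo,hi in(('rack',pk.mean(0)[0]-.075,pk.mean(0)[0]+.09),):
    t=s&(P[...,0]>lo)&(P[...,0]<hi)&(P[...,1]<.1)&(P[...,1]>-.36);rc=cv2.minAreaRect(P[t][:,:2].astype(np.float32));print(nm,rc)
c=np.array([pix('top',*p,.042)[:2] for p in[(239,320),(227,397),(535,350),(523,428)]]);print('stand corners',c.round(4),c.mean(0))
q=R.from_quat(manip.get_obs()['ee_rot']);print(q.as_matrix().round(3))
s=(P[...,2]>.1);print('tall things in x .3-.7:')
E
```

```text
brown [0.4645 0.0344] cloud mean [0.4641 0.0425 0.1251] enc [0.4644 0.043 ] 0.0287 759
tin [ 0.4591 -0.0493] cloud mean [ 0.4587 -0.0463  0.0957] enc [ 0.4585 -0.0462] 0.0226 450
bottle [ 0.4538 -0.1362] cloud mean [ 0.4538 -0.1355  0.1275] enc [ 0.4537 -0.1354] 0.0096 93
white [ 0.4417 -0.2272] cloud mean [ 0.4432 -0.2269  0.1104] enc [ 0.443  -0.2272] 0.0258 626
[[ 0.6127 -0.0349]
 [ 0.6171 -0.1257]
 [ 0.6241 -0.2146]
 [ 0.6297 -0.3044]] [0.09086444 0.08922589 0.09000514]
rack ((0.6406758427619934, -0.1551273763179779), (0.14075447618961334, 0.3982657790184021), 3.8278534412384033)
stand corners [[ 0.5188  0.087 ]
 [ 0.4201  0.0982]
 [ 0.4894 -0.2924]
 [ 0.3912 -0.2782]] [ 0.45487842 -0.09634603]
[[ 0.438 -0.001 -0.899]
 [ 0.899 -0.001  0.438]
 [-0.001 -1.    -0.   ]]
tall things in x .3-.7:
```

```bash
cat > r.py <<'E'
# usage: python3 r.py x y z [yawdeg] : tool-axis offset/turn (scaled) to TCP target; tool y is down
import sys;from h import *
a=list(map(float,sys.argv[1:]));o=manip.get_obs();q=R.from_quat(o['ee_rot']);Y=np.radians(a[3] if len(a)>3 else 0)
c,s=np.cos(Y),np.sin(Y);T=R.from_matrix(np.array([[c,s,0],[0,0,-1],[-s,c,0]]).T)
print('off',(q.inv().apply(np.array(a[:3])-o['position'])/.2).round(3),'turn',((q.inv()*T).as_rotvec()/(np.pi/4)).round(3))
print('t',round(o['clock'],2),'pos',o['position'].round(4),'tilt/yaw',np.degrees((q.inv()*T).as_rotvec()).round(1),'F',o['ft_force'].round(1),'grip',round(o['grip_width'],3),'q',o['joint_pos'].round(2))
E
python3 r.py .4643 .0427 .205 0
```

```text
off [-1.914  0.004 -1.993] turn [ 1.000e-03  1.422e+00 -1.000e-03]
t 0.1 pos [0.2738 0.5614 0.2053] tilt/yaw [ 0.  64.  -0.1] F [ 0.1  0.8 -0.2] grip 1.0 q [-1.14  0.33 -0.06  1.46  0.02  1.35 -0.09]
```

```bash
python3 -m pendant '{"offset":[[-0.2,0,-0.2],[-0.4,0,-0.4],[-0.6,0,-0.6],[-0.8,0,-0.8],[-0.95,0,-0.99],[-0.95,0,-0.99]],"turn":[[0,0.12,0],[0,0.25,0],[0,0.4,0],[0,0.55,0],[0,0.7,0],[0,0.7,0]]}' 100 40; python3 r.py .4643 .0427 .205 0
```

```text
clock: 0.85
position: [0.3703, 0.3004, 0.2057]
ee_rot: [0.68, 0.195, -0.196, -0.679]
ft_force: [-0.3, 0.8, 0.1]
grip_width: 0.999
off [-0.286  0.005 -1.341] turn [ 0.002  0.713 -0.001]
t 0.85 pos [0.3703 0.3004 0.2057] tilt/yaw [ 0.1 32.1 -0. ] F [-0.3  0.8  0.1] grip 0.999 q [-0.9   0.    0.13  1.84  0.    1.3  -0.22]
```

```bash
python3 -m pendant '{"offset":[[-0.05,0,-0.25],[-0.1,0,-0.5],[-0.16,0,-0.75],[-0.21,0,-0.99],[-0.21,0,-0.99]],"turn":[[0,0.15,0],[0,0.3,0],[0,0.45,0],[0,0.6,0],[0,0.71,0]]}'; python3 r.py .4643 .0427 .205 0
```

```text
clock: 1.48
position: [0.4408, 0.1076, 0.2059]
ee_rot: [0.708, -0.002, 0.002, -0.706]
ft_force: [-0.3, 1.4, 0.0]
grip_width: 1.0
off [ 0.119  0.005 -0.324] turn [ 0.002 -0.006  0.   ]
t 1.48 pos [0.4408 0.1076 0.2059] tilt/yaw [ 0.1 -0.3  0. ] F [-0.3  1.4  0. ] grip 1.0 q [-0.69 -0.07  0.33  1.9   0.02  1.3  -0.37]
```

```bash
python3 -m pendant '{"offset":[[0.06,0,-0.16],[0.119,0,-0.324],[0.119,0,-0.324]],"turn":[[0,0,0],[0,0,0],[0,0,0]]}'
cat > look.py <<'E'
import sys,cv2;from h import *
n,f=sys.argv[1:3];p,d=manip.camera(n);np.savez(f'{n}_{f}.npz',p=p,d=d)
if len(sys.argv)>3:
    x0,y0,x1,y1=[int(int(v)*.64) for v in sys.argv[3:7]];p=p[y0:y1,x0:x1]
s=min(800/p.shape[1],600/p.shape[0]);cv2.imwrite(f'pics/{f}.png',cv2.resize(p[:,:,::-1],None,fx=s,fy=s,interpolation=2))
E
python3 look.py side s1; python3 r.py .4643 .0427 .065 0
```

```text
clock: 1.85
position: [0.4647, 0.0412, 0.2059]
ee_rot: [0.708, -0.003, 0.003, -0.706]
ft_force: [-0.7, 0.5, 0.1]
grip_width: 0.997
off [0.    0.704 0.001] turn [ 0.002 -0.007 -0.   ]
t 1.9 pos [0.4643 0.0428 0.2059] tilt/yaw [ 0.1 -0.3 -0. ] F [ 0.3  1.1 -0.5] grip 0.998 q [-0.62 -0.04  0.42  1.88  0.02  1.3  -0.21]
```

View pics/s1.png

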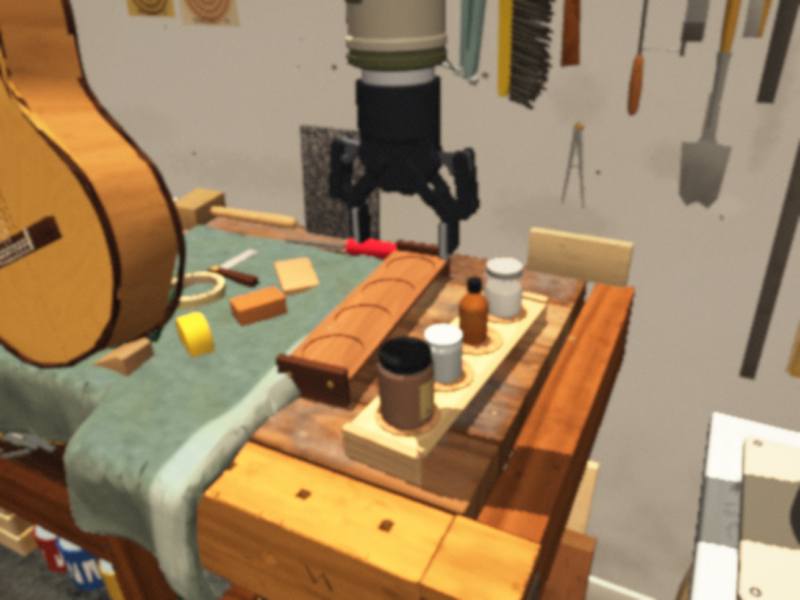

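The side view shows the open jaws centred at about (405,240), directly above the brown jar at (407,350). They open across the row. I'm descending to grasp it.

```bash
python3 -m pendant '{"offset":[[0,0.2,0],[0,0.4,0],[0,0.55,0],[0,0.65,0],[0,0.7,0],[0,0.7,0]],"turn":[[0,0,0],[0,0,0],[0,0,0],[0,0,0],[0,0,0],[0,0,0]]}' && python3 -m pendant '{"offset":[[0,0,0],[0,0,0],[0,0,0],[0,0,0],[0,0,0],[0,0,0],[0,0,0],[0,0,0]],"turn":[[0,0,0],[0,0,0],[0,0,0],[0,0,0],[0,0,0],[0,0,0],[0,0,0],[0,0,0]]}' 0 45; python3 r.py .6297 -.3044 .2 0
```

```text
clock: 2.65
position: [0.4639, 0.0433, 0.0656]
ee_rot: [0.708, -0.002, 0.001, -0.706]
ft_force: [-0.3, -0.4, 1.2]
grip_width: 1.003
clock: 3.65
position: [0.4649, 0.0437, 0.0668]
ee_rot: [0.707, -0.001, 0.002, -0.707]
ft_force: [-0.7, 0.4, 5.8]
grip_width: 0.702
off [ 0.831 -0.664 -1.738] turn [ 0.001 -0.005  0.001]
t 3.65 pos [0.4649 0.0437 0.0668] tilt/yaw [ 0.1 -0.2  0. ] F [-0.7  0.4  5.8] grip 0.702 q [-0.6   0.12  0.43  2.05 -0.06  0.99 -0.14]
```

```bash
python3 -m pendant '{"offset":[[0,-0.1,0],[0,-0.25,0],[0,-0.4,0],[0.1,-0.55,-0.02],[0.25,-0.6,-0.15],[0.4,-0.6,-0.3],[0.55,-0.6,-0.48],[0.65,-0.6,-0.68],[0.75,-0.6,-0.88],[0.83,-0.6,-0.98],[0.83,-0.6,-0.99]],"turn":[[0,0,0],[0,0,0],[0,0,0],[0,0,0],[0,0,0],[0,0,0],[0,0,0],[0,0,0],[0,0,0],[0,0,0],[0,0,0]]}'; python3 r.py .6297 -.3044 .19 3
```

```text
clock: 5.03
position: [0.63, -0.1566, 0.1866]
ee_rot: [0.708, -0.002, 0.002, -0.706]
ft_force: [-0.4, 1.7, -2.8]
grip_width: 0.696
off [ 0.003 -0.015 -0.739] turn [ 0.003 -0.075 -0.   ]
t 5.03 pos [ 0.63   -0.1566  0.1866] tilt/yaw [ 0.1 -3.4 -0. ] F [-0.4  1.7 -2.8] grip 0.696 q [-0.26  0.43  0.59  1.45 -0.24  1.33  0.34]
```

```bash
python3 -m pendant '{"offset":[[0,0,-0.15],[0,0,-0.35],[0,0,-0.55],[0,0,-0.68],[0,0,-0.74],[0,0,-0.74]],"turn":[[0,0,0],[0,0,0],[0,0,0],[0,0,0],[0,0,0],[0,0,0]]}'; python3 look.py top t2 400 150 680 360;  python3 r.py .6297 -.3044 .063 0
```

```text
clock: 5.78
position: [0.629, -0.3041, 0.1869]
ee_rot: [0.708, -0.002, 0.002, -0.706]
ft_force: [-0.0, 1.0, -3.4]
grip_width: 0.702
off [ 0.002  0.619 -0.006] turn [ 0.001 -0.007 -0.   ]
t 5.83 pos [ 0.6294 -0.3031  0.1869] tilt/yaw [ 0.1 -0.3 -0. ] F [-0.1 -0.3 -2.8] grip 0.693 q [-0.01  0.56  0.61  1.29 -0.31  1.38  0.57]
```

View pics/t2.png

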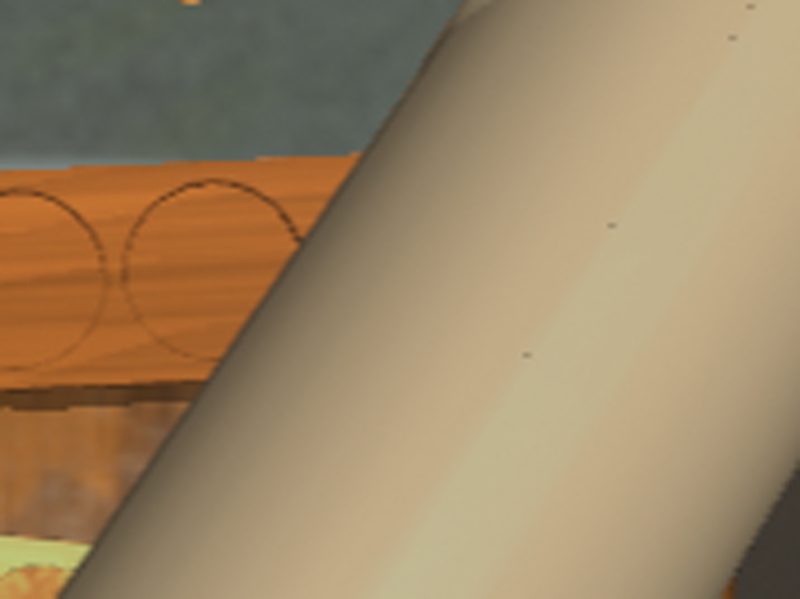

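The arm hides the pocket from above. I'll lower in two stages and watch the wrist force.

```bash
python3 -m pendant '{"offset":[[0,0.15,0],[0,0.3,0],[0,0.45,0],[0,0.54,0],[0,0.59,0],[0,0.605,0],[0,0.605,0],[0,0.605,0]],"turn":[[0,0,0],[0,0,0],[0,0,0],[0,0,0],[0,0,0],[0,0,0],[0,0,0],[0,0,0]]}'; python3 look.py side s3;python3 r.py .6297 -.3044 .063 0
```

```text
clock: 6.82
position: [0.6298, -0.3036, 0.0668]
ee_rot: [0.708, -0.001, 0.002, -0.707]
ft_force: [-0.6, 0.2, -2.2]
grip_width: 0.7
off [-0.     0.018 -0.004] turn [ 0.002 -0.007  0.001]
t 6.88 pos [ 0.6297 -0.3035  0.0667] tilt/yaw [ 0.1 -0.3  0.1] F [-0.4 -0.7 -2.7] grip 0.7 q [ 0.    0.65  0.57  1.42 -0.36  1.17  0.61]
```

View pics/s3.png

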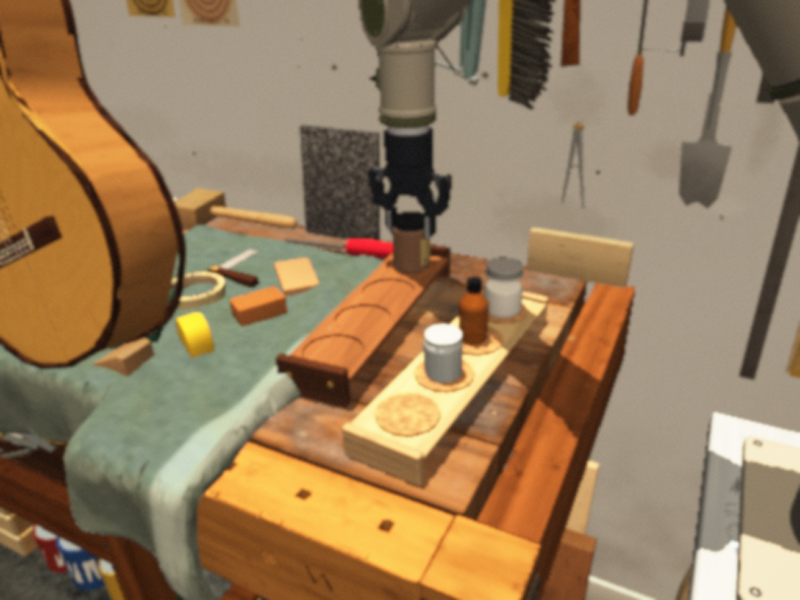

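The side view shows the brown jar upright over the far-right pocket at about (410,250). The force of about -2.5 N shows it is still hanging. I'm lowering the last 4 mm.

```bash
python3 -m pendant '{"offset":[[0,0.01,0],[0,0.018,0],[0,0.018,0],[0,0.018,0]],"turn":[[0,0,0],[0,0,0],[0,0,0],[0,0,0]]}'
```

```text
clock: 7.38
position: [0.6298, -0.3035, 0.0631]
ee_rot: [0.708, -0.001, 0.002, -0.707]
ft_force: [0.1, -0.4, -1.8]
grip_width: 0.7
```

```bash
python3 -m pendant '{"offset":[[0,0.006,0],[0,0.008,0],[0,0.008,0]],"turn":[[0,0,0],[0,0,0],[0,0,0]]}'
```

```text
clock: 7.75
position: [0.6299, -0.3038, 0.063]
ee_rot: [0.708, -0.001, 0.002, -0.706]
ft_force: [-3.4, 1.7, 8.5]
grip_width: 0.698
```

Contact shows as +8.5 N at the expected height. I'm releasing and rising.

```bash
python3 -m pendant '{"offset":[[0,0,0],[0,0,0],[0,0,0],[0,0,0],[0,0,0],[0,0,0]],"turn":[[0,0,0],[0,0,0],[0,0,0],[0,0,0],[0,0,0],[0,0,0]]}' 100 && python3 -m pendant '{"offset":[[0,-0.1,0],[0,-0.25,0],[0,-0.45,0],[0,-0.62,0],[0,-0.68,0.1],[0,-0.68,0.3],[0,-0.68,0.5],[0,-0.68,0.7],[0,-0.68,0.9],[0,-0.68,0.99]],"turn":[[0,0,0],[0,0,0],[0,0,0],[0,0,0],[0,0,0],[0,0,0],[0,0,0],[0,0,0],[0,0,0],[0,0,0]]}'; python3 r.py .4586 -.0462 .2 0
```

```text
clock: 8.5
position: [0.6299, -0.3038, 0.0629]
ee_rot: [0.708, -0.001, 0.002, -0.706]
ft_force: [-1.0, -0.4, 0.1]
grip_width: 1.002
clock: 9.75
position: [0.6306, -0.1012, 0.1982]
ee_rot: [0.707, -0.0, 0.001, -0.707]
ft_force: [0.4, 0.1, -0.4]
grip_width: 0.999
off [-0.86  -0.01   0.274] turn [ 0.    -0.001  0.001]
t 9.75 pos [ 0.6306 -0.1012  0.1982] tilt/yaw [ 0.  -0.1  0.1] F [ 0.4  0.1 -0.4] grip 0.999 q [-0.34  0.4   0.58  1.46 -0.22  1.34  0.25]
```

```bash
python3 -m pendant '{"offset":[[-0.2,0,0.07],[-0.45,0,0.14],[-0.7,0,0.22],[-0.83,0,0.274],[-0.86,0,0.274],[-0.86,0,0.274]],"turn":[[0,0,0],[0,0,0],[0,0,0],[0,0,0],[0,0,0],[0,0,0]]}'; python3 r.py .4586 -.0462 .05 0
```

```text
clock: 10.5
position: [0.4589, -0.0465, 0.1982]
ee_rot: [-0.707, -0.0, -0.001, 0.707]
ft_force: [0.8, 0.1, -0.5]
grip_width: 0.998
off [-0.003  0.741  0.002] turn [-0.    -0.002  0.002]
t 10.5 pos [ 0.4589 -0.0465  0.1982] tilt/yaw [-0.  -0.1  0.1] F [ 0.8  0.1 -0.5] grip 0.998 q [-0.55 -0.06  0.54  1.91  0.03  1.28 -0.02]
```

```bash
python3 -m pendant '{"offset":[[0,0.2,0],[0,0.4,0],[0,0.58,0],[0,0.69,0],[0,0.74,0],[0,0.74,0]],"turn":[[0,0,0],[0,0,0],[0,0,0],[0,0,0],[0,0,0],[0,0,0]]}' && python3 -m pendant '{"offset":[[0,0,0],[0,0,0],[0,0,0],[0,0,0],[0,0,0],[0,0,0],[0,0,0],[0,0,0]],"turn":[[0,0,0],[0,0,0],[0,0,0],[0,0,0],[0,0,0],[0,0,0],[0,0,0],[0,0,0]]}' 0 40; python3 r.py .6241 -.2146 .18 0
```

```text
clock: 11.25
position: [0.4593, -0.0471, 0.05]
ee_rot: [0.707, -0.0, 0.001, -0.707]
ft_force: [0.2, 0.2, 0.1]
grip_width: 1.004
clock: 12.25
position: [0.46, -0.047, 0.0511]
ee_rot: [0.707, 0.0, 0.001, -0.707]
ft_force: [-2.9, -0.0, 8.5]
grip_width: 0.534
off [ 0.824 -0.643 -0.836] turn [ 0.    -0.003  0.003]
t 12.25 pos [ 0.46   -0.047   0.0511] tilt/yaw [ 0.  -0.1  0.1] F [-2.9 -0.   8.5] grip 0.534 q [-0.53  0.13  0.56  2.08 -0.09  0.95  0.08]
```

```bash
python3 -m pendant '{"offset":[[0,-0.1,0],[0,-0.25,0],[0,-0.4,0],[0.1,-0.55,-0.02],[0.25,-0.6,-0.15],[0.4,-0.6,-0.3],[0.55,-0.6,-0.48],[0.68,-0.6,-0.68],[0.78,-0.6,-0.8],[0.824,-0.6,-0.836],[0.824,-0.6,-0.836],[0.824,-0.6,-0.836]],"turn":[[0,0,0],[0,0,0],[0,0,0],[0,0,0],[0,0,0],[0,0,0],[0,0,0],[0,0,0],[0,0,0],[0,0,0],[0,0,0],[0,0,0]]}'; python3 r.py .6241 -.2146 .049 0
```

```text
clock: 13.75
position: [0.6239, -0.2132, 0.1716]
ee_rot: [-0.707, -0.0, -0.001, 0.707]
ft_force: [0.1, -0.5, -2.1]
grip_width: 0.529
off [-0.     0.613 -0.007] turn [-0.001 -0.001  0.003]
t 13.75 pos [ 0.6239 -0.2132  0.1716] tilt/yaw [-0.  -0.1  0.1] F [ 0.1 -0.5 -2.1] grip 0.529 q [-0.21  0.48  0.66  1.44 -0.3   1.32  0.47]
```

```bash
python3 -m pendant '{"offset":[[0,0.15,0],[0,0.3,-0.007],[0,0.45,-0.007],[0,0.55,-0.007],[0,0.6,-0.007],[0,0.615,-0.007],[0,0.62,-0.007],[0,0.62,-0.007]],"turn":[[0,0,0],[0,0,0],[0,0,0],[0,0,0],[0,0,0],[0,0,0],[0,0,0],[0,0,0]]}' && python3 -m pendant '{"offset":[[0,0.006,0],[0,0.006,0],[0,0.006,0]],"turn":[[0,0,0],[0,0,0],[0,0,0]]}'; python3 r.py .6241 -.2146 .047
```

```text
clock: 14.75
position: [0.6246, -0.2147, 0.0483]
ee_rot: [-0.707, -0.001, -0.001, 0.707]
ft_force: [-0.8, -0.8, -2.4]
grip_width: 0.531
clock: 15.12
position: [0.6248, -0.2147, 0.0473]
ee_rot: [-0.707, -0.001, -0.002, 0.707]
ft_force: [0.5, -0.2, -0.7]
grip_width: 0.531
off [-0.003  0.002  0.001] turn [-0.001 -0.001  0.004]
t 15.12 pos [ 0.6248 -0.2147  0.0473] tilt/yaw [-0.  -0.   0.2] F [ 0.5 -0.2 -0.7] grip 0.531 q [-0.18  0.6   0.61  1.56 -0.37  1.1   0.52]
```

```bash
python3 -m pendant '{"offset":[[0,0.005,0],[0,0.005,0],[0,0.005,0]],"turn":[[0,0,0],[0,0,0],[0,0,0]]}'
```

```text
clock: 15.5
position: [0.6249, -0.2147, 0.0473]
ee_rot: [-0.707, -0.001, -0.002, 0.707]
ft_force: [-2.8, 1.6, 7.4]
grip_width: 0.529
```

Contact again, at the expected height. I'm releasing and going back toward the bottle.

```bash
python3 -m pendant '{"offset":[[0,0,0],[0,0,0],[0,0,0],[0,0,0],[0,0,0],[0,0,0],[0,0,0]],"turn":[[0,0,0],[0,0,0],[0,0,0],[0,0,0],[0,0,0],[0,0,0],[0,0,0]]}' 100 && python3 -m pendant '{"offset":[[0,-0.1,0],[0,-0.25,0],[0,-0.45,0],[0,-0.65,0],[0,-0.78,0.05],[-0.2,-0.78,0.15],[-0.45,-0.78,0.25],[-0.65,-0.78,0.35],[-0.8,-0.78,0.4],[-0.855,-0.78,0.4],[-0.855,-0.78,0.4],[-0.855,-0.78,0.4]],"turn":[[0,0,0],[0,0,0],[0,0,0],[0,0,0],[0,0,0],[0,0,0],[0,0,0],[0,0,0],[0,0,0],[0,0,0],[0,0,0],[0,0,0]]}'; python3 look.py side s4; python3 r.py .4537 -.1354 .055 0
```

```text
clock: 16.38
position: [0.6249, -0.2147, 0.0473]
ee_rot: [-0.707, -0.001, -0.002, 0.707]
ft_force: [0.2, -0.2, -0.3]
grip_width: 1.002
clock: 17.88
position: [0.4542, -0.1353, 0.203]
ee_rot: [-0.707, -0.001, -0.002, 0.707]
ft_force: [0.3, -0.2, -0.5]
grip_width: 0.998
off [-0.005  0.739 -0.001] turn [ 0.    -0.002  0.005]
t 17.93 pos [ 0.4541 -0.1352  0.2028] tilt/yaw [ 0.  -0.1  0.2] F [ 0.7 -0.2 -0.7] grip 0.999 q [-0.49 -0.04  0.68  1.88  0.03  1.29  0.18]
```

View pics/s4.png

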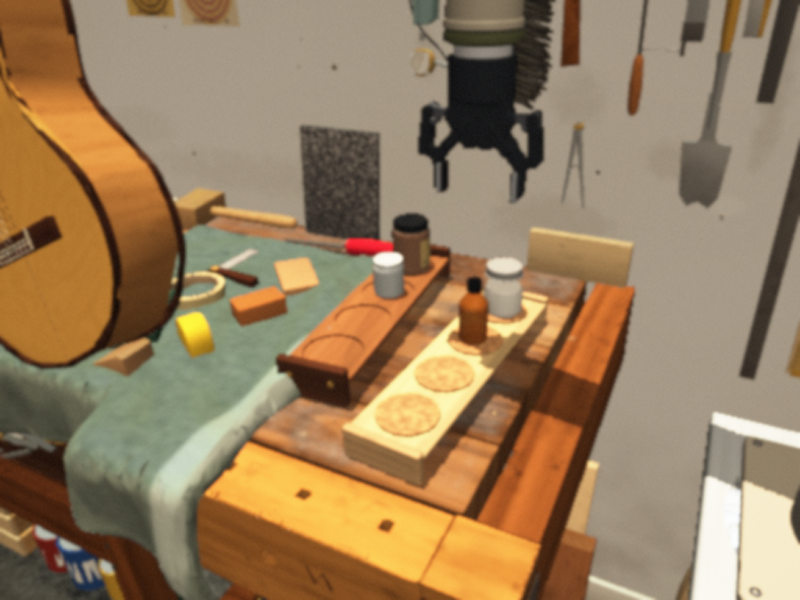

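The brown jar (410,243) and tin (388,275) stand upright in the two right-hand pockets. The jaws are centred above the bottle. The cap tops out at 0.129 m, so I'm keeping the TCP at about 0.060 m for the gripper body to clear it.

```bash
python3 -m pendant '{"offset":[[0,0.15,0],[0,0.35,0],[0,0.53,0],[-0.003,0.65,0],[-0.003,0.7,0],[-0.003,0.714,0],[-0.003,0.714,0]],"turn":[[0,0,0],[0,0,0],[0,0,0],[0,0,0],[0,0,0],[0,0,0],[0,0,0]]}' && python3 -m pendant '{"offset":[[0,0,0],[0,0,0],[0,0,0],[0,0,0],[0,0,0],[0,0,0],[0,0,0],[0,0,0],[0,0,0]],"turn":[[0,0,0],[0,0,0],[0,0,0],[0,0,0],[0,0,0],[0,0,0],[0,0,0],[0,0,0],[0,0,0]]}' 0 35; python3 look.py side s5 400 150 620 380; python3 r.py .6171 -.1257 .18 0
```

```text
clock: 18.8
position: [0.4546, -0.1354, 0.0606]
ee_rot: [0.707, 0.001, 0.002, -0.707]
ft_force: [0.6, 0.5, 0.6]
grip_width: 1.0
clock: 19.92
position: [0.455, -0.1355, 0.0612]
ee_rot: [-0.707, -0.001, -0.003, 0.707]
ft_force: [-1.9, 0.2, 6.8]
grip_width: 0.437
off [ 0.814 -0.589  0.05 ] turn [-0.    -0.002  0.007]
t 19.98 pos [ 0.455  -0.1354  0.0612] tilt/yaw [-0.  -0.1  0.3] F [-2.   0.5  6. ] grip 0.436 q [-0.45  0.15  0.7   2.05 -0.12  0.97  0.31]
```

View pics/s5.png

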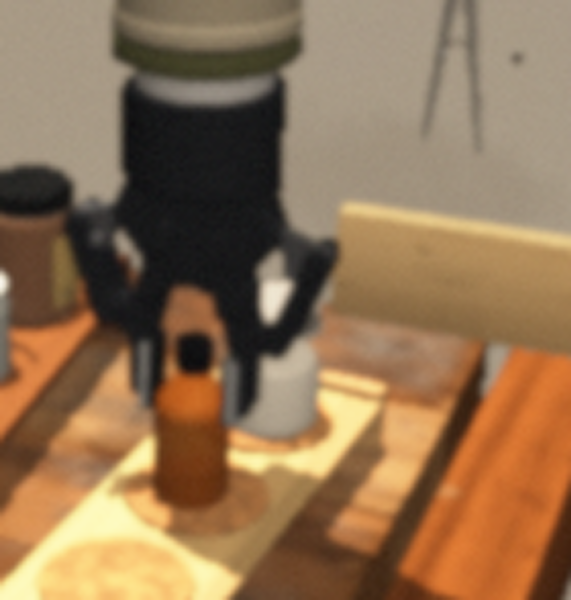

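The fingers hold the bottle in the upper part of its straight body, at crop position (190,400). The opening of 37 mm carries the same 2-3 mm offset as the other grasps. I'm lifting gently.

```bash
python3 -m pendant '{"offset":[[0,-0.05,0],[0,-0.15,0],[0,-0.3,0],[0,-0.45,0],[0.1,-0.55,0.01],[0.25,-0.57,0.02],[0.45,-0.57,0.03],[0.62,-0.57,0.05],[0.75,-0.57,0.05],[0.81,-0.57,0.05],[0.814,-0.57,0.05],[0.814,-0.57,0.05]],"turn":[[0,0,0],[0,0,0],[0,0,0],[0,0,0],[0,0,0],[0,0,0],[0,0,0],[0,0,0],[0,0,0],[0,0,0],[0,0,0],[0,0,0]]}'; python3 look.py side s6 250 100 620 380; python3 r.py .6171 -.1257 .059 0
```

```text
clock: 21.48
position: [0.6164, -0.1261, 0.1764]
ee_rot: [-0.707, -0.001, -0.003, 0.707]
ft_force: [0.2, -0.7, -1.6]
grip_width: 0.442
off [-0.     0.587  0.001] turn [-0.001 -0.003  0.007]
t 21.52 pos [ 0.6164 -0.126   0.1765] tilt/yaw [-0.  -0.1  0.3] F [-0.7  0.5 -1.9] grip 0.439 q [-0.39  0.41  0.69  1.53 -0.27  1.3   0.33]
```

View pics/s6.png

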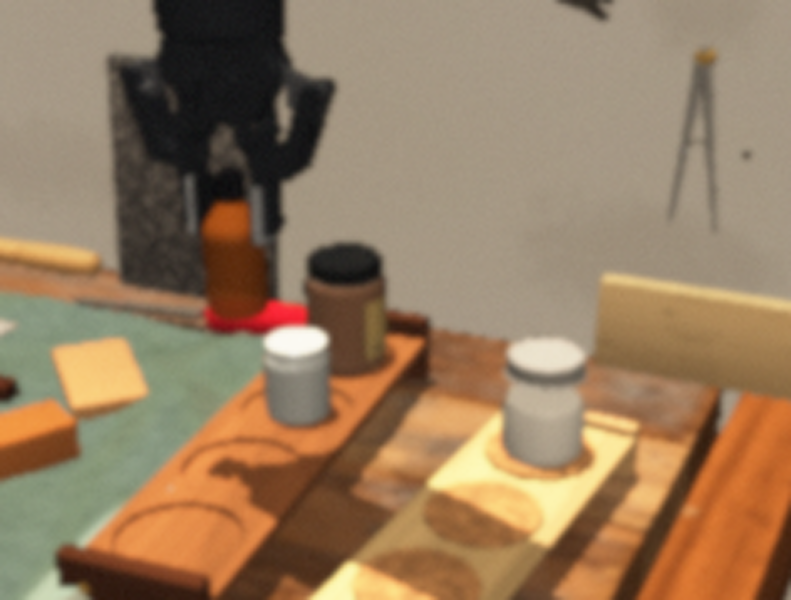

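The bottle hangs upright in the grip at (235,255) in the crop. I'm lowering it.

```bash
python3 -m pendant '{"offset":[[0,0.15,0],[0,0.3,0],[0,0.44,0],[0,0.54,0],[0,0.575,0],[0,0.592,0],[0,0.592,0],[0,0.592,0]],"turn":[[0,0,0],[0,0,0],[0,0,0],[0,0,0],[0,0,0],[0,0,0],[0,0,0],[0,0,0]]}' && python3 -m pendant '{"offset":[[0,0.007,0],[0,0.007,0],[0,0.007,0]],"turn":[[0,0,0],[0,0,0],[0,0,0]]}'
```

```text
clock: 22.52
position: [0.6176, -0.1261, 0.0589]
ee_rot: [-0.707, -0.002, -0.003, 0.707]
ft_force: [1.0, 0.4, -0.9]
grip_width: 0.439
clock: 22.9
position: [0.6176, -0.1261, 0.0575]
ee_rot: [-0.707, -0.002, -0.003, 0.707]
ft_force: [-0.1, 0.5, -0.7]
grip_width: 0.437
```

```bash
python3 -m pendant '{"offset":[[0,0.006,0],[0,0.006,0],[0,0.006,0]],"turn":[[0,0,0],[0,0,0],[0,0,0]]}'
```

```text
clock: 23.28
position: [0.6178, -0.1262, 0.0573]
ee_rot: [-0.707, -0.002, -0.003, 0.707]
ft_force: [-3.6, 0.5, 8.9]
grip_width: 0.434
```

```bash
python3 -m pendant '{"offset":[[0,0,0],[0,0,0],[0,0,0],[0,0,0],[0,0,0],[0,0,0],[0,0,0]],"turn":[[0,0,0],[0,0,0],[0,0,0],[0,0,0],[0,0,0],[0,0,0],[0,0,0]]}' 100 && python3 -m pendant '{"offset":[[0,-0.1,0],[0,-0.25,0],[0,-0.45,0],[0,-0.62,0],[-0.05,-0.7,0],[-0.25,-0.72,-0.1],[-0.45,-0.72,-0.2],[-0.65,-0.72,-0.35],[-0.8,-0.72,-0.45],[-0.87,-0.72,-0.5],[-0.874,-0.72,-0.504],[-0.874,-0.72,-0.504]],"turn":[[0,0,0],[0,0,0],[0,0,0],[0,0,0],[0,0,0],[0,0,0],[0,0,0],[0,0,0],[0,0,0],[0,0,0],[0,0,0],[0,0,0]]}'; python3 look.py side s7; python3 r.py .443 -.227 .055 0
```

```text
clock: 24.15
position: [0.6178, -0.1261, 0.0573]
ee_rot: [-0.707, -0.002, -0.003, 0.707]
ft_force: [0.7, -0.1, -0.3]
grip_width: 1.0
clock: 25.65
position: [0.4427, -0.2256, 0.1999]
ee_rot: [-0.707, -0.002, -0.003, 0.707]
ft_force: [-0.2, 0.6, 0.1]
grip_width: 0.999
off [-0.004  0.724 -0.007] turn [-0.001 -0.001  0.009]
t 25.7 pos [ 0.4427 -0.2256  0.1998] tilt/yaw [-0.  -0.   0.4] F [-0.1  0.4 -0.1] grip 0.999 q [-0.39  0.03  0.8   1.84 -0.02  1.28  0.41]
```

View pics/s7.png

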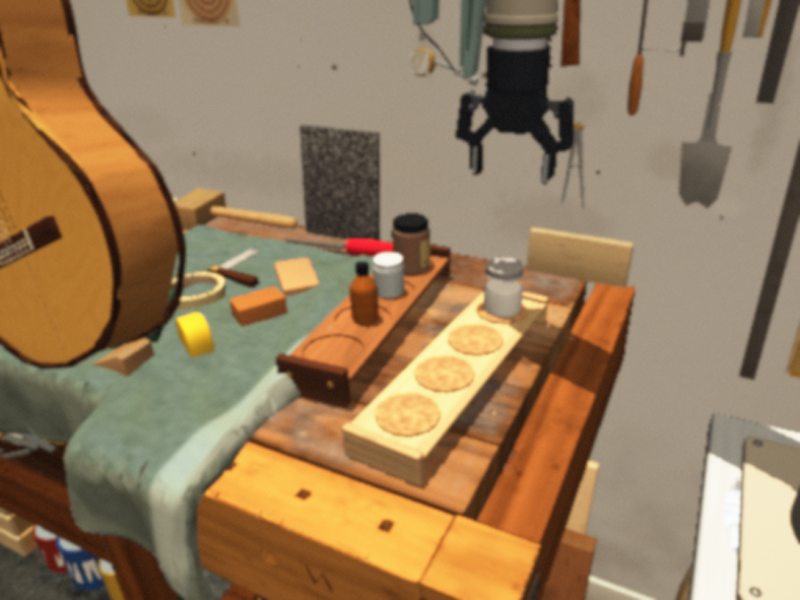

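The bottle stands upright in its pocket at (364,295). The jaws are above the white jar at (503,290).

```bash
python3 -m pendant '{"offset":[[0,0.15,0],[0,0.35,-0.007],[0,0.53,-0.007],[0,0.67,-0.007],[0,0.73,-0.007],[0,0.745,-0.007],[0,0.745,-0.007]],"turn":[[0,0,0.004],[0,0,0.009],[0,0,0.009],[0,0,0.009],[0,0,0.009],[0,0,0.009],[0,0,0.009]]}' && python3 -m pendant '{"offset":[[0,0,0],[0,0,0],[0,0,0],[0,0,0],[0,0,0],[0,0,0],[0,0,0],[0,0,0]],"turn":[[0,0,0],[0,0,0],[0,0,0],[0,0,0],[0,0,0],[0,0,0],[0,0,0],[0,0,0]]}' 0 40; python3 r.py .6127 -.0349 .2 0
```

```text
clock: 26.58
position: [0.4444, -0.2271, 0.0515]
ee_rot: [-0.707, -0.0, -0.0, 0.707]
ft_force: [0.2, 0.2, 0.8]
grip_width: 0.999
clock: 27.58
position: [0.4451, -0.2272, 0.0526]
ee_rot: [-0.707, -0.001, -0.001, 0.707]
ft_force: [-2.6, 0.9, 9.2]
grip_width: 0.634
off [ 0.84  -0.735  0.962] turn [-0.001 -0.     0.003]
t 27.57 pos [ 0.4451 -0.2272  0.0526] tilt/yaw [-0.  -0.   0.1] F [-2.6  0.9  9.2] grip 0.634 q [-0.32  0.26  0.79  2.   -0.22  0.97  0.58]
```

```bash
python3 -m pendant '{"offset":[[0,-0.1,0],[0,-0.25,0],[0,-0.45,0],[0,-0.6,0.1],[0,-0.65,0.3],[0.05,-0.65,0.5],[0.2,-0.65,0.68],[0.4,-0.65,0.85],[0.6,-0.65,0.94],[0.77,-0.65,0.962],[0.84,-0.65,0.962],[0.84,-0.65,0.962]],"turn":[[0,0,0],[0,0,0],[0,0,0],[0,0,0],[0,0,0],[0,0,0],[0,0,0],[0,0,0],[0,0,0],[0,0,0],[0,0,0],[0,0,0]]}'; python3 r.py .6127 -.0349 .0505 0
```

```text
clock: 29.08
position: [0.6131, -0.0348, 0.1827]
ee_rot: [0.707, 0.001, 0.001, -0.707]
ft_force: [-0.2, -0.2, -1.0]
grip_width: 0.633
off [-0.003  0.661  0.   ] turn [ 0.001 -0.     0.002]
t 29.07 pos [ 0.6131 -0.0348  0.1827] tilt/yaw [ 0.  -0.   0.1] F [-0.2 -0.2 -1. ] grip 0.633 q [-0.53  0.36  0.66  1.56 -0.23  1.3   0.16]
```

```bash
python3 -m pendant '{"offset":[[0,0.15,0],[0,0.32,0],[0,0.48,0],[0,0.59,0],[0,0.64,0],[0,0.66,0],[0,0.66,0],[0,0.66,0]],"turn":[[0,0,0],[0,0,0],[0,0,0],[0,0,0],[0,0,0],[0,0,0],[0,0,0],[0,0,0]]}' && python3 -m pendant '{"offset":[[0,0.012,0],[0,0.012,0],[0,0.012,0]],"turn":[[0,0,0],[0,0,0],[0,0,0]]}'
```

```text
clock: 30.08
position: [0.6138, -0.035, 0.0515]
ee_rot: [0.707, 0.001, 0.001, -0.707]
ft_force: [0.3, 0.9, -1.1]
grip_width: 0.632
clock: 30.45
position: [0.6139, -0.0351, 0.0492]
ee_rot: [0.707, 0.001, 0.001, -0.707]
ft_force: [0.1, -0.1, -1.6]
grip_width: 0.63
```

```bash
python3 -m pendant '{"offset":[[0,0.006,0],[0,0.006,0],[0,0.006,0]],"turn":[[0,0,0],[0,0,0],[0,0,0]]}'
```

```text
clock: 30.82
position: [0.614, -0.0351, 0.0487]
ee_rot: [0.707, 0.001, 0.001, -0.707]
ft_force: [-3.3, 0.4, 6.1]
grip_width: 0.637
```

Contact. I'm releasing, rising and moving clear to the left and back, so the top camera can see the rack.

```bash
python3 -m pendant '{"offset":[[0,0,0],[0,0,0],[0,0,0],[0,0,0],[0,0,0],[0,0,0],[0,0,0]],"turn":[[0,0,0],[0,0,0],[0,0,0],[0,0,0],[0,0,0],[0,0,0],[0,0,0]]}' 100 && python3 -m pendant '{"offset":[[0,-0.1,0],[0,-0.25,0],[0,-0.45,0],[0,-0.65,0],[-0.1,-0.75,0],[-0.35,-0.75,0.1],[-0.6,-0.75,0.3],[-0.8,-0.75,0.5],[-0.95,-0.75,0.7],[-0.95,-0.75,0.9],[-0.95,-0.75,0.99],[-0.95,-0.75,0.99]],"turn":[[0,0,0],[0,0,0],[0,0,0],[0,0,0],[0,0,0],[0,0,0],[0,0,0],[0,0,0],[0,0,0],[0,0,0],[0,0,0],[0,0,0]]}' && python3 -m pendant '{"offset":[[0,0,0.2],[0,0,0.4],[-0.1,0,0.6],[-0.2,0,0.8],[-0.3,0,0.95],[-0.3,0,0.95]],"turn":[[0,0,0],[0,0,0],[0,0,0],[0,0,0],[0,0,0],[0,0,0]]}'; python3 look.py top t8; python3 look.py side s8 250 180 560 420
```

```text
clock: 31.7
position: [0.6141, -0.0351, 0.0487]
ee_rot: [0.707, 0.001, 0.001, -0.707]
ft_force: [-0.4, -0.0, -0.5]
grip_width: 0.998
clock: 33.2
position: [0.424, 0.1631, 0.1986]
ee_rot: [0.707, 0.002, 0.001, -0.707]
ft_force: [0.8, -0.4, -0.5]
grip_width: 1.001
clock: 33.95
position: [0.3634, 0.3536, 0.1983]
ee_rot: [0.707, 0.002, 0.001, -0.707]
ft_force: [1.2, 0.2, -0.2]
grip_width: 1.001
```

View pics/t8.png

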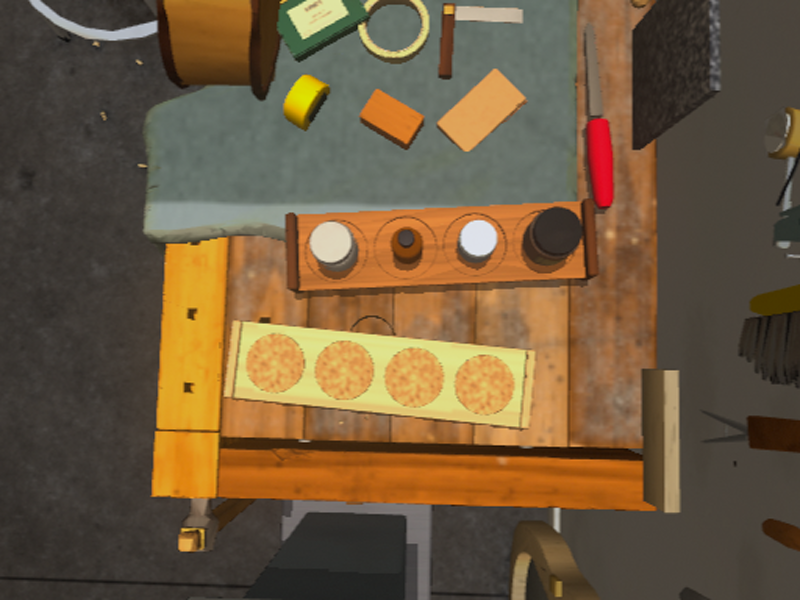

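View pics/s8.png

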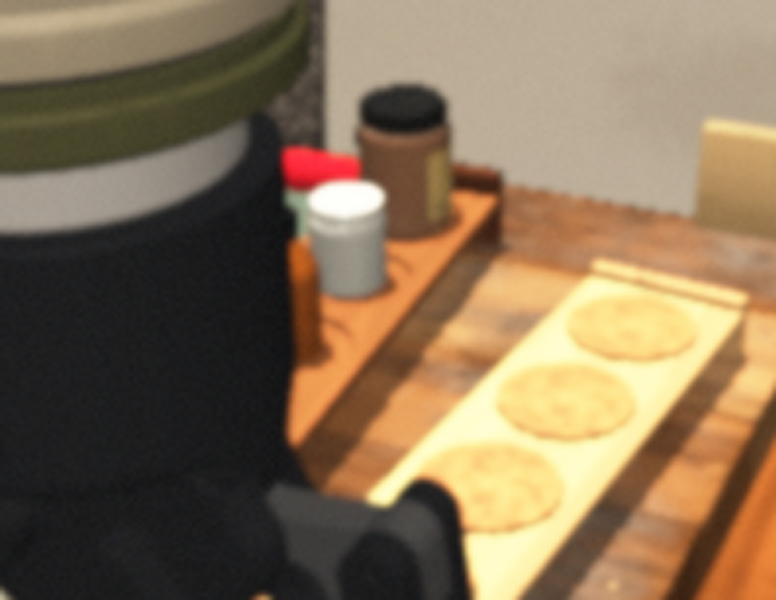

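The top view shows the rack, from the left: white (333,240), bottle (406,242), tin (478,240) and brown (553,232). All stand inside their pocket circles and the stand is empty. The arm blocks part of the side view. I'll check heights and centres numerically before handing in.

Run:
```python
from h import *
import cv2
P=cloud('top',np.load('top_t8.npz')['d'])
for n,x,y,z in[('white',.6127,-.0349,.107),('bottle',.6171,-.1257,.125),('tin',.6241,-.2146,.093),('brown',.6297,-.3044,.123)]:
    s=(np.linalg.norm(P[...,:2]-[x,y],axis=-1)<.045)&(abs(P[...,2]-z)<.008);q=P[s];e,r=cv2.minEnclosingCircle(q[:,:2].astype(np.float32))
    # slope of the top plane
    A=np.c_[q[:,:2],np.ones(len(q))];k=np.linalg.lstsq(A,q[:,2],rcond=None)[0]
    print(n,'off mm',(1e3*(np.array(e)-[x,y])).round(1),'z',np.median(q[:,2]).round(4),'exp',z,'slope',k[:2].round(3))
```

```text
white off mm [-0.1 -0.5] z 0.1061 exp 0.107 slope [0.011 0.012]
bottle off mm [-0.7 -1.2] z 0.1235 exp 0.125 slope [-0.049 -0.017]
tin off mm [-0.8  1. ] z 0.0917 exp 0.093 slope [-0.009 -0.004]
brown off mm [-0.9  0.4] z 0.1213 exp 0.123 slope [ 0.011 -0.011]
```

```bash
python3 -c "
from workcell import manip
print(manip.hand_in(), manip.get_obs()['clock'])"
```

```text
the job is handed in; nothing more can be done
the job is handed in; nothing more can be done
```

All four containers are in the new rack in reverse order and released, and I handed the job in about 34 s into the 106 s allowed. From the left the rack now holds the white jar, the bottle, the tin and the brown jar.

**Last checks (top camera):**
- **Position:** each container is within about 1.5 mm of the pocket centre I measured from the first picture, where the limit is 20 mm.
- **Height:** each top reads 1–2 mm below the expected height, as the same camera also read them at the start. The wrist force showed each one touching the pocket floor at the expected height before I let go.
- **Tilt:** the slopes of the tops are close to zero. The exception is the bottle cap, at about 0.05, against the 0.06 rad limit; that reading comes from very few pixels. The bottle looked upright in the later side picture.
- **Robot clear:** the gripper is open and away from everything.

The last side picture was partly blocked by the arm, hiding the white jar and most of the bottle. The white jar's final placing was therefore checked only from above and by the wrist force.

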